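# Move the lift-off guard door to the fuse box that carries the fuse

### The arm

A 6-joint arm with a two-finger parallel gripper is mounted at the origin on a cart in front of the work surface, level with it; the furniture and walls round the work are solid. World frame = base frame: x ahead of the robot, y to its left, z up, the work surface at z = 0. Lengths are in m, angles in rad, forces in N, time in s.
With the tool pointing down it reaches from about 0.35 to 0.775 m from the base axis. Payload 5.5 kg.
Tool frame: the origin (TCP) lies on the centre line of the jaws, within the pads' length; the fingertips stand 14 mm ahead of it and the grasp point (between the pads) lies 5 mm behind it; z points along the fingers, y is the line along which they close (so a half turn about z gives the same grasp; the last joint's range is limited). The gripper opens to 85 mm and grips with 20 to 120 N. Pads are 22 mm wide; open, the fingers measure 114 mm over their backs; the gripper's body (76 mm by 85 mm) begins 54 mm behind the grasp point. The pads swing forward as they close: fully open they stand 13 mm farther back than shut.
Start: joints at [1.058, 0.313, 0.046, 1.304, 0, 1.431], TCP at [0.209, 0.536, 0.245] pointing down, gripper open.
Joint ranges: [-2.76, 2.76], [-0.86, 1.69], [-1.03, 1.26], [-2.2, 2.34], [-1.47, 1.5], [-3.14, 3.14]. Speed limits (rad/s): [2.57, 2.57, 3.14, 3.14, 3.14, 3.14].

### API

Orientations are given as a rotation vector (axis times angle).
In Python, from cell import robot, vision gives the robot as it stands.
- The arm moves only by the shell command python3 -m jog 'ROWS'. ROWS is JSON, a list of rows, each an object of numbers: "dx", "dy", "dz": the shift along the tool's x, y, z in m; "turn": the turn about the tool's z in rad; "claw": the closure, from 0 (fully open) to 1 (shut). A call has 1 to 10 rows; each row shifts and turns the commanded pose from where the row before left it, along the tool's axes as they then stand; what a row does not reach is not made up. A row lasts 1/8 s, in which the tool goes at most 62.5 mm and 10.7 degrees, less where a joint would pass 70% of its speed; a pose out of reach is approached as far as the arm can. A call is refused whole if a number of a shift passes 0.0625 or a number of a turn 0.188, either way. A call with a gripper value outside its range is refused whole. The fingers move at their own pace and stop on an object; the grip force is fixed at half the most. Time passes only in rows, so rows that do not move let the fingers close. It gives the time, the measured TCP pose, the force, the opening and the grip force at its end, in the units of the state.
- robot.sense(): the state, without advancing time (a new reading comes with each control period).
- vision.get_image(name): name is "side" or "top" or "wrist"; returns a dict with "color" (480x640x3 uint8, red, green, blue), "intrinsics" (3x3 intrinsics, pixels), "R" (3x3) and "t" (3): a world point X has camera coordinates R X + t. Camera axes: x right, y down, z forward; pixel columns grow to the right and rows downward; lengths in m; the calibration is good to about 2 mm. The wrist camera is an equidistant fisheye: a pixel r from the principal point sees the ray r / f radians off the axis. A picture is of the moment at which its call begins. There is no depth.
- robot.job_done(): hands the job in; it is judged then, once.
The state is a dict: "time": time; "q": joint angles; "joint_vel": joint speeds; "joint_torque": joint torques, N m; "tool_pos": TCP position; "eef_rot": TCP orientation; "wrist_force": force on the tool from outside, world axes, zero at the start; "wrist_torque": the same for the moment, N m; "grip_width": opening from 0.0 (shut) to 1.0 (fully open); "finger_force": force on a finger pad.
Only numpy, scipy, OpenCV 4.12 (cv2) and the standard library are available. Lean on these libraries where they do the work, as an engineer would, in place of code of your own. Each camera call takes 0.05 s, during which the arm holds its last target. There are 200 camera calls.

### The job

One of the two fuse boxes carries the fuse but stands open; the guard door hangs on the other, empty one. Push back the empty box's sprung hinge bolt until it is held back, lift the door off, hang it on the box with the fuse (its eye right up the fixed pin, the door flat), then let that box's bolt snap fully home through the door's other eye. Leave the screwdriver, pliers and insulator where they lie.

Things in the scene. Friction and masses are not known exactly. Their poses are not given: they have to be found in the camera images.
- box_a: grey steel fuse box screwed down, 110 x 170 x 56 mm (x, y, z), empty, wearing the door at the start. Origin: centre of its underside, z up. Hinge line: along y at x = -45, z = 68 mm, above the -x wall. Fixed pin at the +y end, sprung bolt at the -y end, on a fixed deck (y -85 to -24, top z = 55). The boxes may stand either way round, left or right; yaw 0.25 to 0.65 rad.
- box_b: the box with the white fuse carrier in it, open at the start, its bolt held back; otherwise the same as box_a, with the same measures in its own frame
- door: loose steel door, 0.26 to 0.42 kg: plate x -31 to 53, y -26 to 80, 3 mm thick, with two eyes. Origin: underside, over the box's origin (0, 0, 56 mm) when hung, axes as the box's; it rests on the rim. With the bolt held back it slides 11 to 16 mm to -y off the fixed pin, then lifts straight up; it goes on the same way round, until its eye meets the pin's shoulder (about y = +1 mm)
- door_handle (a point): middle of the door's black bow handle: a bar 12 x 12 mm, 66 mm long in the door's x, at (6, 27, 38) mm in the door's frame; 29 mm clear under it
- bolt_a (a joint): how far box_a's bolt (9 mm rod, tapered tip at y = -15 when home) is drawn back to -y, m: 0 home, 0.027 at the stop. Its spring pushes home with 4 N at 0, 9 N at the stop. From 0.024 on the handle can swing outward behind the end of the side plate (x -55 to -52, y -70 to -40, top z = 82 mm), which then holds the bolt back at about 0.024
- bolt_b (a joint): the same for box_b's bolt; it starts held back at 0.024
- handle_a (a joint): roll of box_a's bolt handle about the bolt, rad: 0 upright, to -0.35 inward over the box, to 0.95 outward (-x). Beside the plate it reaches only about 0.2 outward; holding the bolt back it stands at 0.4 to 0.95. Rolled up to below 0.15 it lets the bolt fly home. It stays where it is put
- handle_b (a joint): the same for box_b's bolt handle; it starts between 0.6 and 0.92
- knob_a (a point): middle of the black knob (18 mm wide and high) on box_a's bolt handle, 44 mm from the bolt's axis on an 8 mm stem; handle upright and bolt home, it is at (-45, -50, 112) mm in the box's frame; it moves with the bolt and rolls with the handle
- knob_b (a point): the same for box_b
- screwdriver: loose bystander: red-handled screwdriver, 171 mm, lying; origin at its middle, on the bench
- pliers: loose bystander: red-handled pliers, 173 mm, lying; origin at their middle, on the bench
- insulator: loose bystander: white porcelain insulator, 40 mm wide, 47 mm high, standing; origin under its middle
- pin_a (a point): tip of box_a's fixed pin, at (-45, 59, 68) mm in the box's frame: 9 mm thick, nose tapered over 3 mm, 11 mm long, pointing to the box's -y; its 16 mm shoulder is at y = 70
- pin_b (a point): the same for box_b
- door_pin_eye (a point): middle of the eye for the fixed pin, at (-45, 65, 12) mm in the door's frame: 8 mm thick (y 61 to 69), opening 12 mm square, outside 20 mm square
- door_bolt_eye (a point): middle of the eye for the bolt, at (-45, -19, 12) mm in the door's frame: 6 mm thick (y -22 to -16), opening 12 mm square

How it is judged:
By the outcome, as a careful person would: the job done as asked, in the order asked, and still so for the second after the job is handed in, with the robot touching nothing.
It also fails if it takes over 58 s, if anything falls off the work surface, if the arm or the gripper's body presses on something with over 40 N, if the wrist force passes 120 N, or if a joint passes its speed limit or range.

## Working session

There is one attempt and no reset: what is moved stays moved. The work goes in short steps, Python scripts to look and compute and a shell command to move; the robot and the scene stay as the last step left them, time stands still between calls to the robot, and variables do not carry over. Pictures are saved under pics/ and viewed, at most 10 in all, crops included, and the job is handed in when it is done.

```bash
mkdir -p pics; ls
python3 - <<'E'
from cell import robot, vision
import cv2,numpy as np
print(robot.sense())
for n in ("side","top","wrist"):
    d=vision.get_image(n); cv2.imwrite(f"pics/{n}0.png",d["color"][:,:,::-1])
    np.set_printoptions(precision=4,suppress=True); print(n,d["intrinsics"],d["R"],d["t"])
E
```

```text
pics
{'time': 0.0, 'q': array([1.05839168e+00, 3.14017517e-01, 4.49738846e-02, 1.30361062e+00,
       2.48014767e-05, 1.43120959e+00]), 'joint_vel': array([ 0.00162341, -0.00013711, -0.00143248, -0.00022566, -0.00185095,
       -0.00098103]), 'joint_torque': array([ 9.39498059e-04, -4.80627215e+01,  2.98532063e+01,  1.92036980e-02,
       -1.49718267e-04, -8.85373652e-06]), 'tool_pos': array([0.20919056, 0.5350695 , 0.24439704]), 'eef_rot': array([-5.82120511e-01, -3.08655905e+00,  2.75169606e-03]), 'wrist_force': array([ 1.83989717, -0.37736169,  0.13461322]), 'wrist_torque': array([-0.0259839 ,  0.00880058, -0.05697202]), 'finger_force': 0.0, 'grip_width': 1.001839250222227}
side [[520.6078   0.     314.1014]
 [  0.     520.6078 247.5816]
 [  0.       0.       1.    ]] [[-0.9918 -0.1277 -0.0008]
 [-0.0612  0.4806 -0.8748]
 [ 0.1121 -0.8676 -0.4845]] [0.557  0.1729 0.7436]
top [[513.8454   0.     323.5613]
 [  0.     513.8454 244.373 ]
 [  0.       0.       1.    ]] [[-0.0181 -0.9996  0.0201]
 [-0.9949  0.016  -0.0992]
 [ 0.0988 -0.0218 -0.9949]] [-0.1041  0.5836  0.9285]
wrist [[371.6483   0.     314.8589]
 [  0.     371.6483 235.6771]
 [  0.       0.       1.    ]] [[ 0.3638  0.9315 -0.0014]
 [ 0.8949 -0.3491  0.278 ]
 [ 0.2584 -0.1024 -0.9606]] [-0.5723 -0.0366  0.3791]
```

View pics/top0.png

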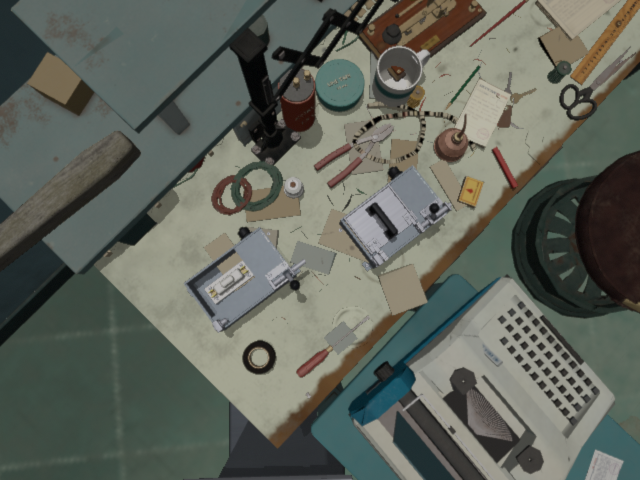

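View pics/side0.png

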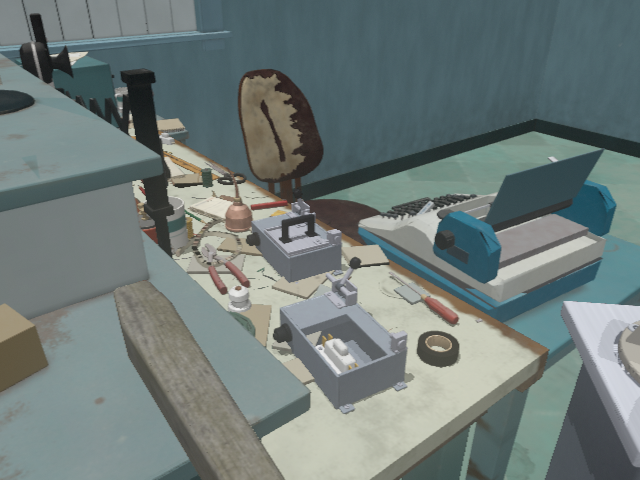

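Run:
```python
import cv2
a=cv2.imread("pics/top0.png")
cv2.imwrite("pics/topc.png",cv2.resize(a[160:340,180:460],None,fx=2.857,fy=2.857,interpolation=cv2.INTER_CUBIC)[:600,:800])
a=cv2.imread("pics/side0.png")
cv2.imwrite("pics/sidec.png",cv2.resize(a[195:415,230:470],None,fx=2.7,fy=2.7,interpolation=cv2.INTER_CUBIC)[:600,:800])
```

```text
(no output)
```

View pics/topc.png

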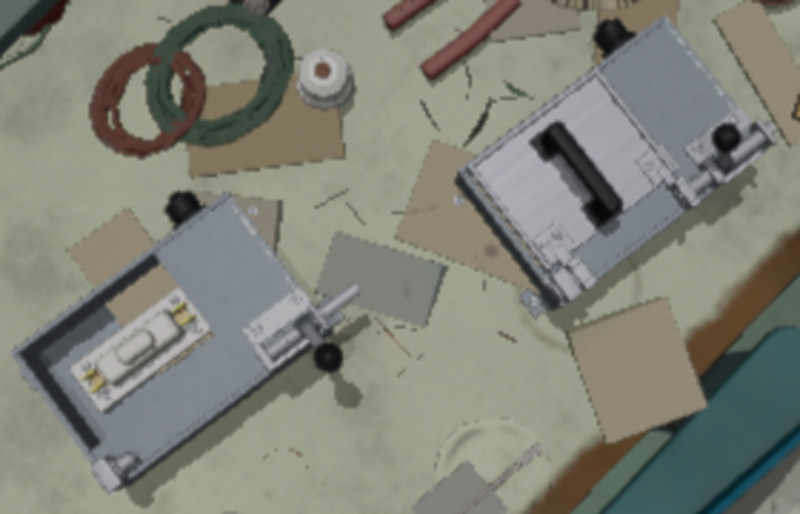

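```bash
cat > h.py <<'E'
import numpy as np, cv2
np.set_printoptions(precision=4,suppress=True)
def ray(d,uv):
    p=np.linalg.inv(d["intrinsics"])@[uv[0],uv[1],1.]
    if d.get("fish"):
        K=d["intrinsics"];x=(uv[0]-K[0,2])/K[0,0];y=(uv[1]-K[1,2])/K[1,1];r=np.hypot(x,y)+1e-12
        p=np.array([np.sin(r)*x/r,np.sin(r)*y/r,np.cos(r)])
    return -d["R"].T@d["t"], d["R"].T@p
def onz(d,uv,z):
    c,v=ray(d,uv); return c+v*(z-c[2])/v[2]
def proj(d,X):
    p=d["R"]@X+d["t"]; K=d["intrinsics"]
    if d.get("fish"):
        n=np.hypot(p[0],p[1]); th=np.arctan2(n,p[2]); return K[:2,2]+K[0,0]*th*p[:2]/n
    return (K@p)[:2]/p[2]
def fit(P,W): # 2d rigid: box frame pts P -> world W
    P=np.array(P,float);W=np.array(W)[:,:2];p=P-P.mean(0);w=W-W.mean(0)
    th=np.arctan2((p[:,0]*w[:,1]-p[:,1]*w[:,0]).sum(),(p*w).sum())
    R=np.array([[np.cos(th),-np.sin(th)],[np.sin(th),np.cos(th)]]);t=W.mean(0)-R@P.mean(0)
    return th,t,np.linalg.norm((P@R.T+t-W),axis=1)
def im(n):
    from cell import vision
    d=vision.get_image(n); d["fish"]= n=="wrist"; return d
E
python3 - <<'E'
from h import *
d=im("top"); s=im("side")
C=lambda c:(180+c[0]/2.857,160+c[1]/2.857)
g=lambda c,z=.056:onz(d,C(c),z)
P=[(.055,-.085),(.055,.085),(-.055,.085)]
for n,cs in(("a",[(665,17),(460,175),(553,307)]),("b",[(228,195),(17,352),(113,490)])):
    th,t,r=fit(P,[g(c) for c in cs]); print(n,th,t,r)
    c,s_=np.cos(th),np.sin(th)
    W=lambda p:np.array([t[0]+c*p[0]-s_*p[1],t[1]+s_*p[0]+c*p[1],p[2]])
    for k,p in (("knobup",(-.045,-.05,.112)),("pin",(-.045,.059,.068)),("handle",(.006,.027,.094)),("c--",(-.055,-.085,.056)),("c++",(.055,.085,.056))):
        print(k,W(p),"top",(proj(d,W(p))-[180,160])*2.857,"side",(proj(s,W(p))-[230,195])*2.7)
E
```

```text
a 0.6145347920609269 [ 0.6276 -0.2438] [0.0008 0.0043 0.0035]
knobup [ 0.6197 -0.3106  0.112 ] top [737.725  159.6344] side [202.4017 -11.6341]
pin [ 0.5569 -0.2216  0.068 ] top [583.5017 271.7131] side [275.0387 102.3204]
handle [ 0.617  -0.2183  0.094 ] top [581.1213 170.7836] side [187.2216  65.4347]
c-- [ 0.6317 -0.345   0.056 ] top [769.0922 153.8006] side [194.049   37.6598]
c++ [ 0.6236 -0.1427  0.056 ] top [454.6242 171.0645] side [160.2108 168.3861]
b 0.6231270613883988 [0.5183 0.0364] [0.0032 0.0032 0.0026]
knobup [ 0.511  -0.0304  0.112 ] top [273.8243 348.5666] side [325.2931 194.6167]
pin [0.4474 0.0581 0.068 ] top [135.8922 456.5236] side [436.4662 367.2876]
handle [0.5074 0.0618 0.094 ] top [122.4778 357.9087] side [318.7387 320.9006]
c-- [ 0.5233 -0.0647  0.056 ] top [334.4748 330.398 ] side [305.2475 244.6467]
c++ [0.5134 0.1375 0.056 ] top [ 11.8958 351.7538] side [291.9104 482.3277]
```

View pics/sidec.png

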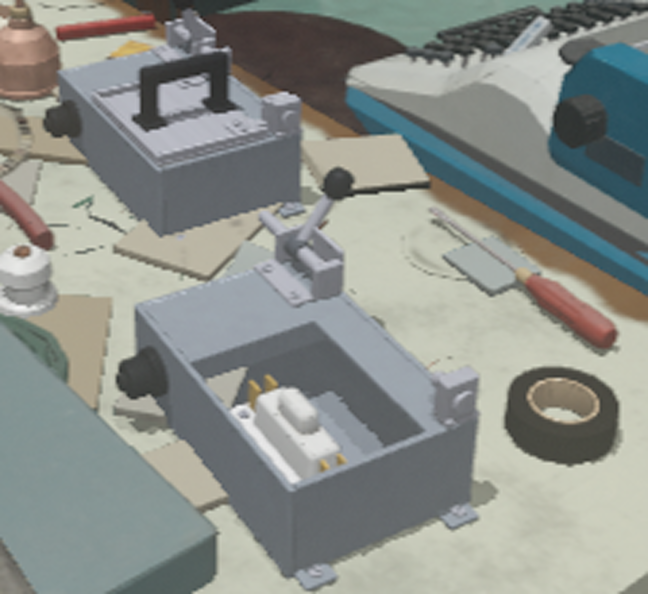

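Crop shows box_b at left (fuse, knob at (328,357), pin at (120,470)); box_a at right with the door, knob_a at (727,138), rolled inward. The side view agrees: box_b near corner predicted and seen at (291,483). Set out above box_a, tool y along box y.

```bash
python3 -m jog '[{"turn":-0.1643},{"turn":-0.1643},{"turn":-0.1643},{"turn":-0.1643},{"turn":-0.1643},{"turn":-0.1643},{}]'; python3 -m jog '[{"dx":0.0084,"dy":-0.0532},{"dx":0.0084,"dy":-0.0532},{"dx":0.0084,"dy":-0.0532},{"dx":0.0084,"dy":-0.0532},{"dx":0.0084,"dy":-0.0532},{"dx":0.0084,"dy":-0.0532},{"dx":0.0084,"dy":-0.0532},{"dx":0.0084,"dy":-0.0532}]'
```

```text
validation failed for argument at $[0]...
validation failed for argument at $[0]...
```

```bash
python3 -m jog '[{"dx":0,"dy":0,"dz":0,"turn":-0.1643,"claw":0}]'; python3 -m jog --help | head
```

```text
time: 0.38
tool_pos: [0.2094, 0.5354, 0.2451]
eef_rot: [-0.32, -3.125, 0.001]
wrist_force: [-0.3, 0.5, -0.0]
grip_width: 1.002
finger_force: 0.0invalid input: not JSON, or not a number
```

```bash
python3 -m jog '[{"dx":0,"dy":0,"dz":0,"turn":-0.1643,"claw":0},{"dx":0,"dy":0,"dz":0,"turn":-0.1643,"claw":0},{"dx":0,"dy":0,"dz":0,"turn":-0.1643,"claw":0},{"dx":0,"dy":0,"dz":0,"turn":-0.1643,"claw":0},{"dx":0,"dy":0,"dz":0,"turn":-0.1643,"claw":0}]'; python3 -m jog '[{"dx":0.0084,"dy":-0.0532,"dz":0,"turn":0,"claw":0},{"dx":0.0084,"dy":-0.0532,"dz":0,"turn":0,"claw":0},{"dx":0.0084,"dy":-0.0532,"dz":0,"turn":0,"claw":0},{"dx":0.0084,"dy":-0.0532,"dz":0,"turn":0,"claw":0},{"dx":0.0084,"dy":-0.0532,"dz":0,"turn":0,"claw":0},{"dx":0.0084,"dy":-0.0532,"dz":0,"turn":0,"claw":0},{"dx":0.0084,"dy":-0.0532,"dz":0,"turn":0,"claw":0},{"dx":0.0084,"dy":-0.0532,"dz":0,"turn":0,"claw":0}]'
```

```text
time: 1.0
tool_pos: [0.2094, 0.5355, 0.2452]
eef_rot: [0.956, -2.992, 0.0]
wrist_force: [0.1, -0.9, 1.4]
grip_width: 1.001
finger_force: 0.0
time: 2.0
tool_pos: [0.3999, 0.1471, 0.2455]
eef_rot: [-0.948, 2.994, 0.0]
wrist_force: [1.0, -0.4, -0.6]
grip_width: 0.997
finger_force: 0.0
```

```bash
python3 -m jog '[{"dx":0.0069,"dy":-0.0526,"dz":0,"turn":0,"claw":0},{"dx":0.0069,"dy":-0.0526,"dz":0,"turn":0,"claw":0},{"dx":0.0069,"dy":-0.0526,"dz":0,"turn":0,"claw":0},{"dx":0.0069,"dy":-0.0526,"dz":0,"turn":0,"claw":0},{"dx":0.0069,"dy":-0.0526,"dz":0,"turn":0,"claw":0},{"dx":0.0069,"dy":-0.0526,"dz":0,"turn":0,"claw":0},{"dx":0.0069,"dy":-0.0526,"dz":0,"turn":0,"claw":0},{"dx":0.0069,"dy":-0.0526,"dz":0,"turn":0,"claw":0},{"dx":0.0069,"dy":-0.0526,"dz":0,"turn":0,"claw":0},{"dx":0,"dy":0,"dz":0,"turn":0,"claw":0}]'
python3 - <<'E'
from h import *
from cell import robot
print(robot.sense()["q"])
d=im("wrist"); cv2.imwrite("pics/w1.png",d["color"][:,:,::-1])
for k in("R","t"): print(d[k])
E
```

```text
time: 3.25
tool_pos: [0.6216, -0.2777, 0.2426]
eef_rot: [0.942, -2.996, -0.002]
wrist_force: [-0.6, 0.0, -0.2]
grip_width: 1.0
finger_force: 0.0
[-0.5379  0.5335  0.3736  1.4126 -0.0003 -1.1471]
[[-0.5726  0.8198  0.0015]
 [ 0.7879  0.5498  0.2773]
 [ 0.2265  0.1599 -0.9608]]
[ 0.5845 -0.3708  0.2807]
```

View pics/w1.png

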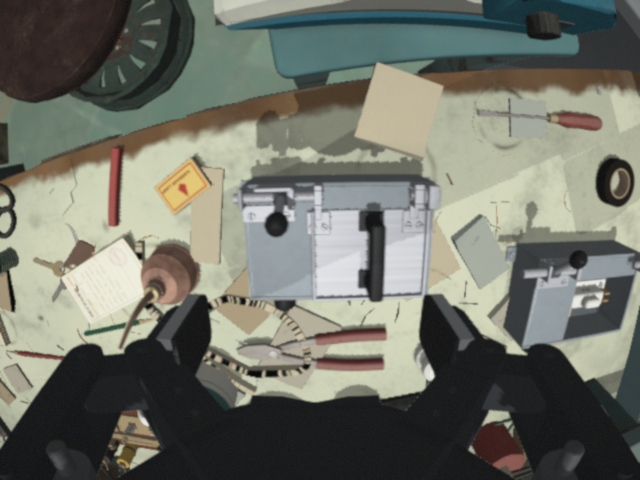

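Run:
```python
import cv2
a=cv2.imread("pics/w1.png")
cv2.imwrite("pics/w1c.png",cv2.resize(a[165:315,225:450],None,fx=3.5,fy=3.5,interpolation=cv2.INTER_CUBIC))
```

```text
(no output)
```

View pics/w1c.png

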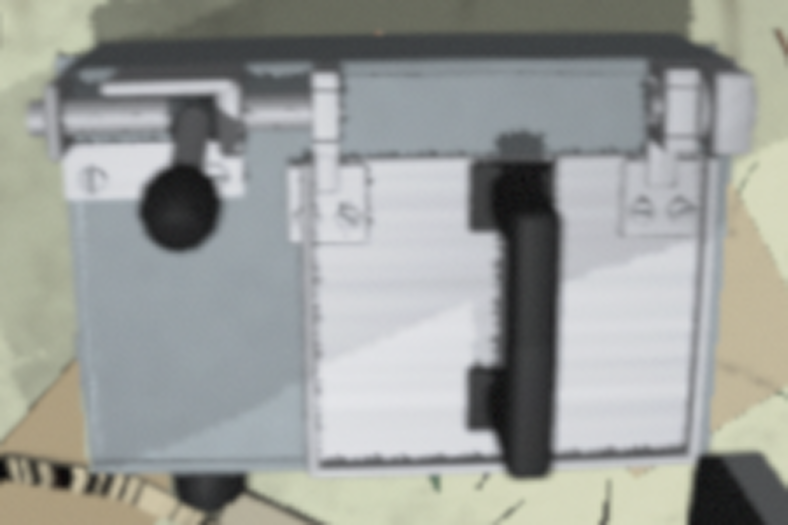

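```bash
cat >> h.py <<'E'
def W(th,t,p):
    c,s=np.cos(th),np.sin(th); return np.array([t[0]+c*p[0]-s*p[1],t[1]+s*p[0]+c*p[1],p[2]])
def fitpix(d,obs):  # obs: (uv,(x,y,z) box)
    return fit([o[1][:2] for o in obs],[onz(d,o[0],o[1][2]) for o in obs])
E
python3 - <<'E'
from h import *
from cell import robot
d=im("wrist")
C=lambda u,v:(225+u/3.5,165+v/3.5)
obs=[(C(93,468),(.055,-.085,.056)),(C(310,470),(.053,-.026,.059)),(C(695,463),(.053,.080,.059)),(C(325,110),(-.045,-.019,.074)),(C(683,108),(-.045,.065,.074)),(C(711,466),(.055,.085,.056)),(C(530,478),(.039,.027,.094))]
th,t,r=fitpix(d,obs); print(th,t,r)
s=robot.sense(); tcp=s["tool_pos"]
def inbox(p): 
    c,s_=np.cos(th),np.sin(th); e=p[:2]-t; return np.array([c*e[0]+s_*e[1],-s_*e[0]+c*e[1]])
print("tcp in box",inbox(tcp),tcp[2])
for z in(.108,.112): print("knob",inbox(onz(d,C(180,207),z)))
print("pred knob upright px",(proj(d,W(th,t,(-.045,-.05,.112)))-[225,165])*3.5)
T=im("top"); print("top bar/knob(-.3)",[(proj(T,W(th,t,p))-[180,160])*2.857 for p in((.006,.027,.1),(-.032,-.05,.11))])
E
```

```text
0.6204500264185182 [ 0.6295 -0.2414] [0.001  0.0005 0.0011 0.0023 0.0017 0.002  0.0006]
tcp in box [-0.0264 -0.0216] 0.2441541931443626
knob [-0.0318 -0.052 ]
knob [-0.0328 -0.0516]
pred knob upright px [185.5028 149.396 ]
top bar/knob(-.3) [array([578.5266, 166.6355]), array([719.7463, 139.4153])]
```

```bash
python3 -m jog '[{"dx":0.006,"dy":-0.030,"dz":0.02,"turn":-0.011,"claw":0.3},{"dx":0,"dy":0,"dz":0.04,"turn":0,"claw":0.3},{"dx":0,"dy":0,"dz":0.04,"turn":0,"claw":0.3},{"dx":0,"dy":0,"dz":0.037,"turn":0,"claw":0.3},{"dx":0,"dy":0,"dz":0,"turn":0,"claw":0.3}]'; python3 -m jog '[{"dx":0,"dy":0,"dz":0,"turn":0,"claw":1},{"dx":0,"dy":0,"dz":0,"turn":0,"claw":1},{"dx":0,"dy":0,"dz":0,"turn":0,"claw":1},{"dx":0,"dy":0,"dz":0,"turn":0,"claw":1}]'
```

```text
time: 4.03
tool_pos: [0.6309, -0.2991, 0.1057]
eef_rot: [0.966, -2.985, -0.008]
wrist_force: [-0.5, -0.4, 0.4]
grip_width: 0.701
finger_force: 0.0
time: 4.53
tool_pos: [0.6352, -0.3031, 0.1111]
eef_rot: [-0.963, 2.986, -0.006]
wrist_force: [1.2, 0.1, 6.8]
grip_width: 0.169
finger_force: 58.4
```

```bash
python3 -m jog '[{"dx":0,"dy":0,"dz":0,"turn":0,"claw":0.5},{"dx":0,"dy":0,"dz":0.008,"turn":0,"claw":0.5},{"dx":0,"dy":0,"dz":0,"turn":0,"claw":0.5},{"dx":0,"dy":0,"dz":0,"turn":0,"claw":1},{"dx":0,"dy":0,"dz":0,"turn":0,"claw":1},{"dx":0,"dy":0,"dz":0,"turn":0,"claw":1}]'
```

```text
time: 5.28
tool_pos: [0.6339, -0.3034, 0.1003]
eef_rot: [-0.963, 2.99, -0.003]
wrist_force: [2.3, -4.8, -4.0]
grip_width: 0.171
finger_force: 58.4
```

```bash
python3 -m jog '[{"dx":0,"dy":0,"dz":0,"turn":0,"claw":0.5},{"dx":0,"dy":0,"dz":-0.0065,"turn":0,"claw":0.5},{"dx":0,"dy":0,"dz":0,"turn":0,"claw":0.5},{"dx":0,"dy":0,"dz":0,"turn":0,"claw":1},{"dx":0,"dy":0,"dz":0,"turn":0,"claw":1},{"dx":0,"dy":0,"dz":0,"turn":0,"claw":1}]'
```

```text
time: 6.02
tool_pos: [0.6343, -0.3032, 0.1074]
eef_rot: [-0.963, 2.988, -0.004]
wrist_force: [3.7, -4.0, 1.2]
grip_width: 0.167
finger_force: 58.4
```

```bash
python3 -m jog '[{"dx":0,"dy":-0.0095,"dz":0,"turn":0,"claw":1},{"dx":0,"dy":-0.0095,"dz":0,"turn":0,"claw":1},{"dx":0,"dy":-0.0095,"dz":0,"turn":0,"claw":1},{"dx":0,"dy":0,"dz":0,"turn":0,"claw":1}]'
```

```text
time: 6.52
tool_pos: [0.6491, -0.3228, 0.1072]
eef_rot: [0.966, -2.989, -0.009]
wrist_force: [-2.9, 7.9, 7.4]
grip_width: 0.168
finger_force: 59.4
```

```bash
python3 -m jog '[{"dx":0,"dy":-0.003,"dz":0,"turn":0,"claw":1},{"dx":0.0065,"dy":0,"dz":-0.0015,"turn":0,"claw":1},{"dx":0.0065,"dy":0,"dz":-0.0005,"turn":0,"claw":1},{"dx":0.0055,"dy":0,"dz":0.0004,"turn":0,"claw":1},{"dx":0.0054,"dy":0,"dz":0.001,"turn":0,"claw":1},{"dx":0.0053,"dy":0,"dz":0.0018,"turn":0,"claw":1},{"dx":0.0049,"dy":0,"dz":0.0022,"turn":0,"claw":1},{"dx":0.0072,"dy":0,"dz":0.0049,"turn":0,"claw":1},{"dx":0,"dy":0,"dz":0,"turn":0,"claw":1}]'
```

```text
time: 7.65
tool_pos: [0.6153, -0.3491, 0.0976]
eef_rot: [0.964, -2.986, -0.012]
wrist_force: [-5.6, 6.8, 6.1]
grip_width: 0.169
finger_force: 59.8
```

```bash
python3 -m jog '[{"dx":0,"dy":0.002,"dz":0,"turn":0,"claw":1},{"dx":0,"dy":0,"dz":0,"turn":0,"claw":0.4},{"dx":0,"dy":0,"dz":0,"turn":0,"claw":0.3},{"dx":0,"dy":0,"dz":-0.04,"turn":0,"claw":0.3},{"dx":0,"dy":0,"dz":-0.05,"turn":0,"claw":0.3},{"dx":-0.02,"dy":0.03,"dz":-0.04,"turn":0,"claw":0.3},{"dx":0,"dy":0,"dz":0,"turn":0,"claw":0.3}]'
python3 - <<'E'
from h import *
d=im("wrist"); cv2.imwrite("pics/w2.png",cv2.resize(d["color"][110:330,200:500,::-1],None,fx=2.6,fy=2.6))
E
```

```text
time: 8.52
tool_pos: [0.6176, -0.3134, 0.2335]
eef_rot: [-0.966, 2.984, -0.009]
wrist_force: [0.2, -0.4, -0.3]
grip_width: 0.696
finger_force: 0.0
```

View pics/w2.png

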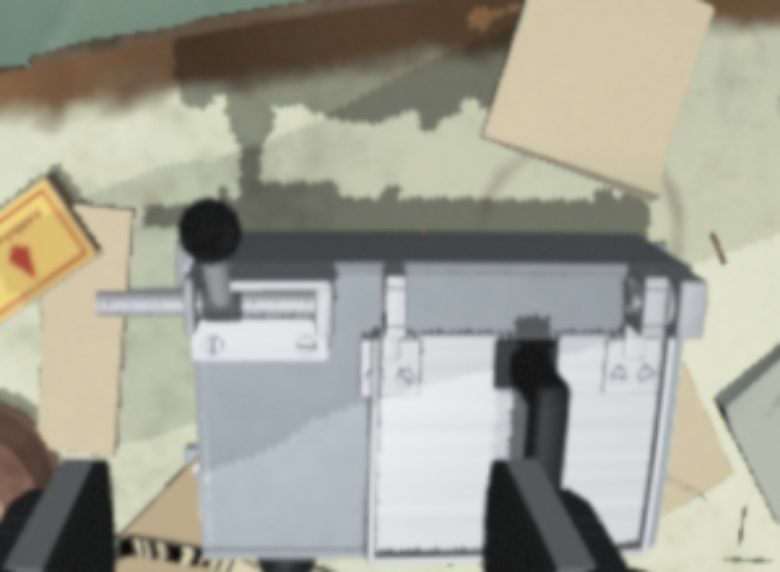

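The picture shows the bolt held back (knob outward at (210,230), rod stuck out to the left, bolt eye at (395,300) free). Now the door handle.

```bash
python3 -m jog '[{"dx":-0.0287,"dy":0.0393,"dz":0,"turn":0,"claw":0.3},{"dx":-0.0287,"dy":0.0393,"dz":0.01,"turn":0,"claw":0.3},{"dx":0,"dy":0,"dz":0.045,"turn":0,"claw":0.3},{"dx":0,"dy":0,"dz":0.045,"turn":0,"claw":0.3},{"dx":0,"dy":0,"dz":0.0455,"turn":0,"claw":0.3},{"dx":0,"dy":0,"dz":0,"turn":0,"claw":0.3}]'; python3 -m jog '[{"dx":0,"dy":0,"dz":0,"turn":0,"claw":1},{"dx":0,"dy":0,"dz":0,"turn":0,"claw":1},{"dx":0,"dy":0,"dz":0,"turn":0,"claw":1},{"dx":0,"dy":0,"dz":0,"turn":0,"claw":1}]'
```

```text
time: 9.32
tool_pos: [0.6123, -0.2155, 0.0771]
eef_rot: [0.961, -2.982, -0.012]
wrist_force: [-1.0, 0.3, -0.4]
grip_width: 0.699
finger_force: 0.0
time: 9.82
tool_pos: [0.6188, -0.2186, 0.0855]
eef_rot: [-0.963, 2.986, -0.008]
wrist_force: [3.8, -3.5, 3.0]
grip_width: 0.13
finger_force: 59.5
```

```bash
python3 -m jog '[{"dx":0,"dy":-0.005,"dz":-0.001,"turn":0,"claw":1},{"dx":0,"dy":-0.005,"dz":0,"turn":0,"claw":1},{"dx":0,"dy":-0.0057,"dz":0,"turn":0,"claw":1},{"dx":0,"dy":0,"dz":0,"turn":0,"claw":1},{"dx":0,"dy":0,"dz":0,"turn":0,"claw":1}]'
```

```text
time: 10.45
tool_pos: [0.6253, -0.2287, 0.0855]
eef_rot: [-0.965, 2.989, 0.002]
wrist_force: [-2.0, 3.3, 8.5]
grip_width: 0.132
finger_force: 60.2
```

```bash
python3 -m jog '[{"dx":0,"dy":-0.0015,"dz":0,"turn":0,"claw":1},{"dx":0,"dy":0,"dz":-0.002,"turn":0,"claw":1},{"dx":0,"dy":0,"dz":-0.002,"turn":0,"claw":1},{"dx":0,"dy":0,"dz":-0.002,"turn":0,"claw":1},{"dx":0,"dy":0,"dz":0,"turn":0,"claw":1}]'
```

```text
time: 11.08
tool_pos: [0.6263, -0.2309, 0.0898]
eef_rot: [0.964, -2.99, -0.0]
wrist_force: [0.7, 0.0, -3.0]
grip_width: 0.127
finger_force: 58.7
```

```bash
python3 -m jog '[{"dx":0,"dy":0,"dz":-0.008,"turn":0,"claw":1},{"dx":0,"dy":0,"dz":-0.012,"turn":0,"claw":1},{"dx":0,"dy":0,"dz":-0.03,"turn":0,"claw":1},{"dx":0,"dy":0,"dz":-0.05,"turn":0,"claw":1},{"dx":0,"dy":0,"dz":-0.03,"turn":0,"claw":1},{"dx":0,"dy":0,"dz":0,"turn":0,"claw":1}]'
python3 - <<'E'
from h import *
from cell import robot
s=robot.sense(); tcp=s["tool_pos"]; print(tcp)
# box_b target from top estimate: corner fit gave th=.623,t=(.5183,.0364)
th,t=.6225,np.array([.5188,.0375])
g=W(th,t,(.006,.027-.0135-.02,.0)); print(g[:2]-tcp[:2])
d=g-tcp; c,s_=np.cos(.6204),np.sin(.6204); print("dx",-(c*d[0]+s_*d[1]),"dy",-s_*d[0]+c*d[1])
E
```

```text
time: 11.82
tool_pos: [0.6282, -0.2317, 0.2243]
eef_rot: [-0.963, 2.985, -0.008]
wrist_force: [-1.2, 0.2, -2.4]
grip_width: 0.132
finger_force: 58.8
[ 0.6282 -0.2317  0.2243]
[-0.1007  0.2674]
dx -0.07353751179421503 dy 0.27615040812176755
```

```bash
python3 -m jog '[{"dx":-0.0123,"dy":0.046,"dz":0,"turn":0,"claw":1},{"dx":-0.0123,"dy":0.046,"dz":0,"turn":0,"claw":1},{"dx":-0.0123,"dy":0.046,"dz":0,"turn":0,"claw":1},{"dx":-0.0123,"dy":0.046,"dz":0,"turn":0,"claw":1},{"dx":-0.0122,"dy":0.046,"dz":0,"turn":0,"claw":1},{"dx":-0.0122,"dy":0.046,"dz":0,"turn":0,"claw":1},{"dx":0,"dy":0,"dz":0,"turn":0,"claw":1},{"dx":0,"dy":0,"dz":0,"turn":0,"claw":1}]'
python3 - <<'E'
from h import *
d=im("wrist"); cv2.imwrite("pics/w3.png",d["color"][:,:,::-1]); a=d["color"][120:420,130:530,::-1]
cv2.imwrite("pics/w3c.png",cv2.resize(a,None,fx=2,fy=2,interpolation=cv2.INTER_CUBIC)); print(d["R"],d["t"])
E
```

```text
time: 12.82
tool_pos: [0.5246, 0.0362, 0.2191]
eef_rot: [0.965, -2.989, -0.0]
wrist_force: [-0.3, 0.1, -3.0]
grip_width: 0.126
finger_force: 59.3
[[-0.5852  0.8109  0.0003]
 [ 0.7791  0.5621  0.2774]
 [ 0.2248  0.1626 -0.9608]] [ 0.2787 -0.4563  0.2307]
```

View pics/w3c.png

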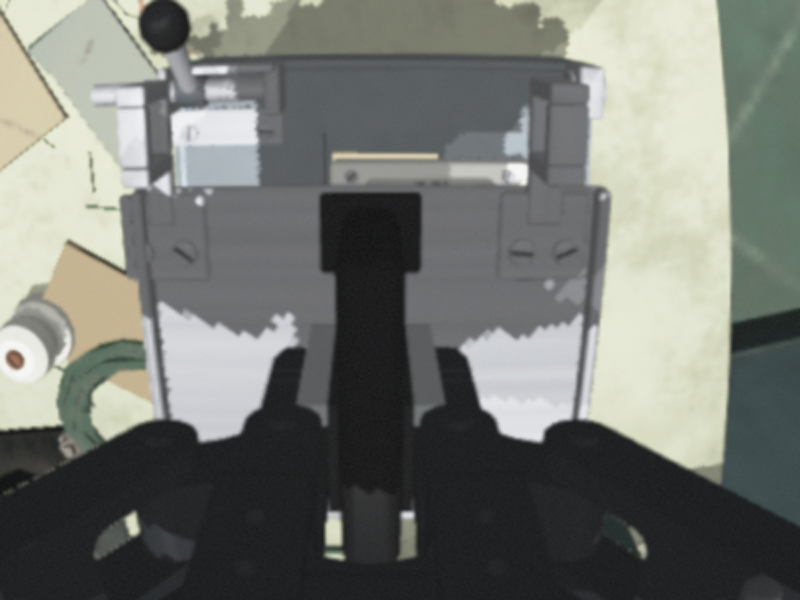

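Run:
```python
from h import *
from cell import robot
d=im("wrist"); tcp=robot.sense()["tool_pos"]; print(tcp)
C=lambda u,v:(130+u/2,120+v/2)
th0=.6204;c,s=np.cos(th0),np.sin(th0)
def rel(p): e=p-tcp; return np.array([c*e[0]+s*e[1],-s*e[0]+c*e[1]])*1000
print("R edge",rel(onz(d,C(588,110),.056)),rel(onz(d,C(587,180),.056)))
print("L edge",rel(onz(d,C(178,150),.056)),rel(onz(d,C(178,184),.056)))
for u in(200,300,400,500,560): print("x edge z56",rel(onz(d,C(u,62),.056)))
print("pin block top right",rel(onz(d,C(603,75),.078)),rel(onz(d,C(603,75),.084)))
print("knob",rel(onz(d,C(163,25),.100)))
zd=tcp[2]+.005-.038
print("door corners",[rel(onz(d,C(*p),zd+.003)) for p in((122,190),(608,188))])
print("eye",[rel(onz(d,C(*p),zd+.022)) for p in((118,88),(148,90),(548,84),(587,84))],"expect y -49..-43, 34..42, x -61..-41")
T=im("top"); cv2.imwrite("pics/t3.png",cv2.resize(T["color"][210:340,160:320,::-1],None,fx=4.6,fy=4.6,interpolation=cv2.INTER_CUBIC))
```

```text
[0.5251 0.0353 0.2194]
R edge [-39.1813  87.6137] [-10.0588  89.0556]
L edge [-21.8276 -78.9264] [ -7.6275 -79.7028]
x edge z56 [-57.3808 -68.3828]
x edge z56 [-56.5482 -28.2877]
x edge z56 [-56.5321  10.8382]
x edge z56 [-57.3239  50.3805]
x edge z56 [-58.2094  74.8985]
pin block top right [-55.134   86.2127] [-55.5107  84.2743]
knob [-72.7315 -70.9671]
door corners [array([-35.7677, -57.3354]), array([-36.6012,  53.1086])]
eye [array([-60.5933, -50.142 ]), array([-59.9744, -43.9337]), array([-61.1163,  33.0528]), array([-61.4177,  40.8974])] expect y -49..-43, 34..42, x -61..-41
```

```bash
python3 -m jog '[{"dx":-0.0038,"dy":0.019,"dz":0,"turn":0,"claw":1},{"dx":0,"dy":0,"dz":0.035,"turn":0,"claw":1},{"dx":0,"dy":0,"dz":0.04,"turn":0,"claw":1},{"dx":0,"dy":0,"dz":0.025,"turn":0,"claw":1},{"dx":0,"dy":0,"dz":0.01,"turn":0,"claw":1},{"dx":0,"dy":0,"dz":0,"turn":0,"claw":1},{"dx":0,"dy":0,"dz":0,"turn":0,"claw":1}]'
python3 - <<'E'
from h import *
d=im("wrist"); a=d["color"][110:260,150:550,::-1]
cv2.imwrite("pics/w4c.png",cv2.resize(a,None,fx=2,fy=2,interpolation=cv2.INTER_CUBIC))
a=d["color"][140:230,140:270,::-1];b=d["color"][140:230,400:530,::-1]
f=lambda x:cv2.resize(x,None,fx=6,fy=6,interpolation=cv2.INTER_CUBIC)[:, :780]
cv2.imwrite("pics/w4d.png",cv2.resize(np.hstack([a,b]),None,fx=3.07,fy=3.07,interpolation=cv2.INTER_CUBIC))
s=im("side"); cv2.imwrite("pics/s4.png",s["color"][:,:,::-1])
E
```

```text
time: 13.85
tool_pos: [0.5178, 0.0538, 0.1112]
eef_rot: [-0.964, 2.988, -0.001]
wrist_force: [-0.7, -0.6, -3.3]
grip_width: 0.125
finger_force: 59.3
```

View pics/w4d.png

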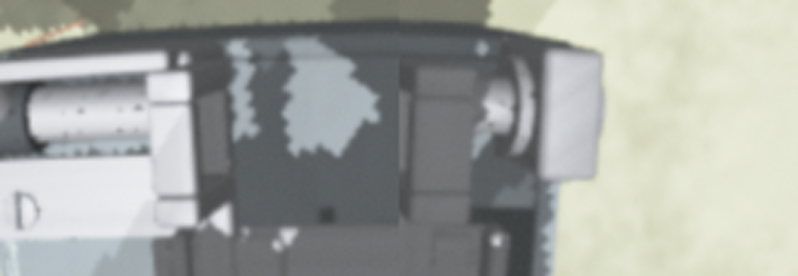

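Run:
```python
from h import *
from cell import robot
d=im("wrist"); tcp=robot.sense()["tool_pos"]; print(tcp)
L=lambda u,v:(140+u/3.07,140+v/3.07); R=lambda u,v:(400+(u-399)/3.07,140+v/3.07)
th0=.6225;c,s=np.cos(th0),np.sin(th0)
def rel(uv,z): p=onz(d,uv,z);e=p-tcp; return np.array([c*e[0]+s*e[1],-s*e[0]+c*e[1]])*1000
zt=tcp[2]-.0855+.056+.022
print("pin eye flat edges",rel(R(443,98),zt),rel(R(443,190),zt),"y faces",rel(R(412,146),zt),rel(R(473,146),zt))
print("bolt eye",rel(L(172,98),zt),rel(L(172,198),zt),"y",rel(L(149,146),zt),rel(L(196,146),zt))
print("shoulder top/bot edges",rel(R(522,58),.068),rel(R(522,155),.068))
print("pin edges",rel(R(495,80),.068),rel(R(495,130),.068),"tip",rel(R(480,105),.068),"shoulder front",rel(R(510,105),.068))
print("bolt edges",rel(L(90,84),.068),rel(L(90,150),.068))
print("expected rel eye x -51, y pin 34..42, bolt -49..-43")
```

```text
[0.5177 0.0538 0.1111]
pin eye flat edges [-57.5878  36.0502] [-46.0534  36.6857] y faces [-51.5105  32.3725] [-51.709  40.271]
bolt eye [-57.6775 -46.6383] [-44.9836 -47.4388] y [-51.71   -50.0856] [-51.5513 -43.8006]
shoulder top/bot edges [-60.5265  58.4658] [-45.1246  59.42  ]
pin edges [-56.8702  54.1452] [-48.9774  54.5967] tip [-52.846   51.8753] shoulder front [-53.0266  56.867 ]
bolt edges [-56.6336 -72.3862] [-45.9776 -73.1459]
expected rel eye x -51, y pin 34..42, bolt -49..-43
```

Left: bolt eye (150–195) clear of the bolt; right: pin eye (412–473), shoulder at 510, with the eye about 1 mm too far to +x. Correct and lower.

```bash
python3 -m jog '[{"dx":0.001,"dy":0.001,"dz":0.006,"turn":0,"claw":1},{"dx":0,"dy":0,"dz":0.006,"turn":0,"claw":1},{"dx":0,"dy":0,"dz":0.005,"turn":0,"claw":1},{"dx":0,"dy":0,"dz":0.004,"turn":0,"claw":1},{"dx":0,"dy":0,"dz":0.002,"turn":0,"claw":1},{"dx":0,"dy":0,"dz":0,"turn":0,"claw":1}]'
```

```text
time: 14.75
tool_pos: [0.5154, 0.054, 0.0868]
eef_rot: [0.964, -2.99, -0.0]
wrist_force: [0.2, 0.9, -3.0]
grip_width: 0.129
finger_force: 59.4
```

```bash
python3 -m jog '[{"dx":0,"dy":0,"dz":0.001,"turn":0,"claw":1},{"dx":0,"dy":0,"dz":0.001,"turn":0,"claw":1},{"dx":0,"dy":0,"dz":0,"turn":0,"claw":1}]'
```

```text
time: 15.12
tool_pos: [0.5156, 0.054, 0.0855]
eef_rot: [-0.964, 2.989, -0.0]
wrist_force: [-1.4, -0.1, 1.7]
grip_width: 0.126
finger_force: 59.8
```

```bash
python3 -m jog '[{"dx":0,"dy":0.002,"dz":-0.0005,"turn":0,"claw":1},{"dx":0,"dy":0.002,"dz":0,"turn":0,"claw":1},{"dx":0,"dy":0.002,"dz":0,"turn":0,"claw":1},{"dx":0,"dy":0,"dz":0,"turn":0,"claw":1}]'
```

```text
time: 15.62
tool_pos: [0.5118, 0.0592, 0.0855]
eef_rot: [-0.965, 2.99, 0.001]
wrist_force: [-1.0, 0.5, -1.5]
grip_width: 0.127
finger_force: 59.5
```

```bash
python3 -m jog '[{"dx":0,"dy":0.002,"dz":0,"turn":0,"claw":1},{"dx":0,"dy":0.002,"dz":0,"turn":0,"claw":1},{"dx":0,"dy":0.002,"dz":0,"turn":0,"claw":1},{"dx":0,"dy":0,"dz":0,"turn":0,"claw":1}]'
```

```text
time: 16.12
tool_pos: [0.5082, 0.064, 0.0855]
eef_rot: [0.965, -2.99, -0.001]
wrist_force: [0.1, -0.0, -0.7]
grip_width: 0.13
finger_force: 59.5
```

```bash
python3 -m jog '[{"dx":0,"dy":0.0015,"dz":0,"turn":0,"claw":1},{"dx":0,"dy":0.0015,"dz":0,"turn":0,"claw":1},{"dx":0,"dy":0.001,"dz":0,"turn":0,"claw":1},{"dx":0,"dy":0,"dz":0,"turn":0,"claw":1}]'
```

```text
time: 16.62
tool_pos: [0.5074, 0.0657, 0.086]
eef_rot: [-0.963, 2.989, -0.006]
wrist_force: [2.1, -6.2, -2.1]
grip_width: 0.126
finger_force: 59.5
```

```bash
python3 -m jog '[{"dx":0,"dy":-0.001,"dz":0.0012,"turn":0,"claw":1},{"dx":0,"dy":0,"dz":0,"turn":0,"claw":1},{"dx":0,"dy":0,"dz":0,"turn":0,"claw":0.6},{"dx":0,"dy":0,"dz":0,"turn":0,"claw":0.4},{"dx":0,"dy":0,"dz":-0.04,"turn":0,"claw":0.3},{"dx":0,"dy":0,"dz":-0.05,"turn":0,"claw":0.3},{"dx":0.06,"dy":0,"dz":-0.03,"turn":0,"claw":0.3},{"dx":0.015,"dy":-0.055,"dz":0,"turn":0,"claw":0.3},{"dx":0,"dy":-0.03,"dz":0,"turn":0,"claw":0.3},{"dx":0,"dy":0,"dz":0,"turn":0,"claw":0.3}]'
python3 - <<'E'
from h import *
from cell import robot
tcp=robot.sense()["tool_pos"]
d=im("wrist"); cv2.imwrite("pics/w5.png",d["color"][:,:,::-1])
g=cv2.cvtColor(d["color"],cv2.COLOR_RGB2GRAY); 
th,t=.6235,np.array([.5202,.0388])
c,s=np.cos(th),np.sin(th)
def inb(p): e=p[:2]-t; return np.array([c*e[0]+s*e[1],-s*e[0]+c*e[1]])*1000
print("tcp",inb(tcp),tcp)
for r in(.6,.75,.9):
    print(r,proj(d,W(th,t,(-.045-.044*np.sin(r),-.074,.068+.044*np.cos(r)))))
for k,p in(("pin eye",(-.045,.065,.078)),("bolt eye",(-.045,-.019,.078)),("corner",(.053,.08,.059))): print(k,proj(d,W(th,t,p)))
m=(g<45).astype(np.uint8); n,l,st,ce=cv2.connectedComponentsWithStats(m)
for i in range(1,n):
    if 80<st[i,4]<4000: print(st[i],ce[i])
x,y=200,90
cv2.imwrite("pics/w5c.png",cv2.resize(d["color"][90:330,180:500,::-1],None,fx=2.5,fy=2.5,interpolation=cv2.INTER_CUBIC))
E
```

```text
time: 17.88
tool_pos: [0.4997, -0.0457, 0.2021]
eef_rot: [-0.96, 2.991, -0.0]
wrist_force: [0.3, -0.5, -0.6]
grip_width: 0.697
finger_force: 0.0
tcp [-65.9951 -56.61  ] [ 0.4997 -0.0457  0.2021]
0.6 [289.5182 239.5606]
0.75 [289.7729 230.0769]
0.9 [290.1235 221.5303]
pin eye [473.8778 259.9746]
bolt eye [368.0948 261.5733]
corner [463.6907 351.6404]
[   0    0   52   95 1927] [14.3259 41.0555]
[ 65   0  71  22 277] [97.704   8.9892]
[435   0  30  13 193] [452.7047   4.9948]
[ 415  104   66   67 1786] [444.4406 136.9149]
[624 170  16  52 356] [630.264  193.9326]
[278 224  26  27 493] [290.7708 236.8012]
[ 532  264  108   44 1470] [584.5238 285.8306]
[  5 361  25  37 288] [ 20.4201 379.6597]
[  0 445   5  25  83] [  1.3855 457.6145]
```

Knob_b is at pixel (291,237), matching roll ≈ 0.65 at (-72,-74) mm. Grip it, roll it up, let go.

```bash
python3 -m jog '[{"dx":0.0056,"dy":-0.018,"dz":0.02,"turn":0,"claw":0.4},{"dx":0,"dy":0,"dz":0.04,"turn":0,"claw":0.4},{"dx":0,"dy":0,"dz":0.03,"turn":0,"claw":0.4},{"dx":0,"dy":0,"dz":0.0125,"turn":0,"claw":0.4},{"dx":0,"dy":0,"dz":0,"turn":0,"claw":0.4}]'; python3 -m jog '[{"dx":0,"dy":0,"dz":0,"turn":0,"claw":1},{"dx":0,"dy":0,"dz":0,"turn":0,"claw":1},{"dx":0,"dy":0,"dz":0,"turn":0,"claw":1}]'
```

```text
time: 18.55
tool_pos: [0.504, -0.0612, 0.0992]
eef_rot: [0.965, -2.988, -0.002]
wrist_force: [0.5, -0.1, 0.5]
grip_width: 0.602
finger_force: 0.0
time: 18.92
tool_pos: [0.5051, -0.0623, 0.1007]
eef_rot: [-0.964, 2.989, -0.001]
wrist_force: [-1.9, -0.3, 3.3]
grip_width: 0.169
finger_force: 58.4
```

```bash
python3 -m jog '[{"dx":-0.0037,"dy":-0.0015,"dz":-0.0023,"turn":0,"claw":1},{"dx":-0.0038,"dy":0,"dz":-0.0023,"turn":0,"claw":1},{"dx":-0.0047,"dy":0,"dz":-0.0018,"turn":0,"claw":1},{"dx":-0.0048,"dy":0,"dz":-0.0015,"turn":0,"claw":1},{"dx":-0.0048,"dy":0,"dz":-0.001,"turn":0,"claw":1},{"dx":-0.0048,"dy":0,"dz":-0.0001,"turn":0,"claw":1},{"dx":0,"dy":0,"dz":0,"turn":0,"claw":1}]'
```

```text
time: 19.8
tool_pos: [0.5253, -0.0462, 0.109]
eef_rot: [0.965, -2.987, -0.006]
wrist_force: [-7.3, 4.7, 8.9]
grip_width: 0.165
finger_force: 59.4
```

```bash
python3 -m jog '[{"dx":0,"dy":0,"dz":0,"turn":0,"claw":0},{"dx":0,"dy":0,"dz":0,"turn":0,"claw":0},{"dx":0,"dy":0,"dz":0,"turn":0,"claw":0},{"dx":0,"dy":0,"dz":0,"turn":0,"claw":0},{"dx":0,"dy":0,"dz":-0.04,"turn":0,"claw":0},{"dx":0,"dy":0,"dz":-0.05,"turn":0,"claw":0},{"dx":0.04,"dy":0.04,"dz":0,"turn":0,"claw":0},{"dx":0,"dy":0.02,"dz":0,"turn":0,"claw":0},{"dx":0,"dy":0,"dz":0,"turn":0,"claw":0}]'
python3 - <<'E'
from h import *
d=im("wrist"); cv2.imwrite("pics/w6c.png",cv2.resize(d["color"][90:330,180:500,::-1],None,fx=2.5,fy=2.5,interpolation=cv2.INTER_CUBIC))
th,t=.6235,np.array([.5202,.0388])
for y in(-.050,-.062,-.074): print(proj(d,W(th,t,(-.045,y,.112))))
for k,p in(("pin eye front top",(-.045,.069,.078)),("shoulder",(-.045,.070,.076)),("bolt eye",(-.045,-.019,.078)),("corner",(.053,.08,.059)),("bolt tip",(-.045,-.015,.068))): print(k,(proj(d,W(th,t,p))-[180,90])*2.5)
g=cv2.cvtColor(d["color"],cv2.COLOR_RGB2GRAY); m=(g<45).astype(np.uint8); n,l,st,ce=cv2.connectedComponentsWithStats(m)
for i in range(1,n):
    if 150<st[i,4]<3000: print(st[i],ce[i])
E
```

```text
time: 20.92
tool_pos: [0.4597, -0.022, 0.1994]
eef_rot: [-0.965, 2.988, -0.002]
wrist_force: [0.2, -0.9, -1.2]
grip_width: 0.999
finger_force: 0.0
[261.8889 307.2613]
[243.972  306.8354]
[226.3812 306.3077]
pin eye front top [615.2678 488.4906]
shoulder [616.5924 485.7903]
bolt eye [324.6421 491.6479]
corner [595.7588 707.8943]
bolt tip [338.2525 478.2981]
[ 25   0 159  52 824] [102.5425  18.8677]
[403   6  21  20 171] [413.8596  16.7719]
[  0  47  27  55 468] [ 6.0128 73.515 ]
[ 368  124   69   68 1933] [399.7543 155.8805]
[617 175  23  56 400] [625.12   198.8125]
[ 499  267  141   53 1992] [567.2339 294.3138]
[249 293  24  26 371] [260.8652 304.2615]
[355 295  26  94 812] [367.2512 330.1219]
[  0 372  13  32 233] [  4.9828 388.6738]
```

View pics/w6c.png

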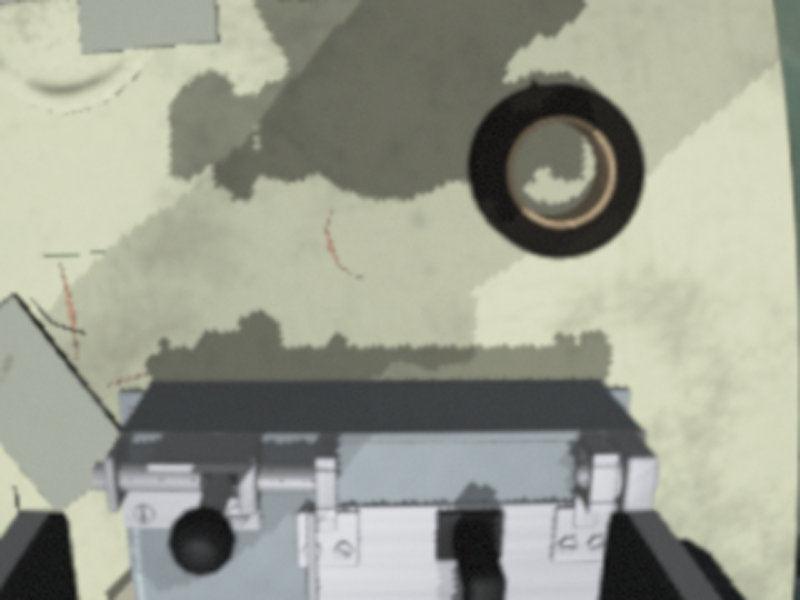

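The last picture shows the bolt home through the bolt eye: knob upright at crop (201,540), rod reaching the eye at (325,480). The pin tip pokes through the pin eye at (580,470), and the door lies flat.

```bash
python3 -c "
from cell import robot
print(robot.job_done())"
```

```text
the job is handed in; nothing more can be done
None
```

The door now hangs flat on the fuse box, its eye up against the fixed pin's shoulder and the bolt home through the other eye. The empty box's bolt is held back, and I handed the job in at about 21 s; no verdict came back.

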